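# Push the flat tin through the gap between two tins

## Task

Put the flat tin away on the far side of the two taller tins: with the fingertips push it along the worktop, through the gap between those two, until all of it is past them, and leave it standing in the free space before the white bowl. Only push it, keeping it flat on the worktop; never pick it up. Do not ram the two taller tins, do not let the flat tin touch the bowl, and leave the bowl, the garlic and the glass where they are.

Things in the scene. Friction and masses are not known exactly. Their poses are not given: they have to be found in the camera images.
- flat_tin: flat round food tin, gold lid, 86 mm across (radius 43 mm) and 40 mm high, about 0.23 kg, loose, standing on the worktop to the left of the gap; too wide to grasp. Origin: centre of its underside. z axis up.
- gate_far: the farther from the robot of two like taller tins with gold lid and blue and white label, 75 mm across (radius 38 mm), 58 mm high, fixed to the worktop: one side of the gap. Origin: centre of its underside. Its x axis points level along the way through the gap, from the flat tin's side toward the bowl's side (to the robot's right), square to the line between the two taller tins.
- gate_near: the nearer to the robot of the two taller tins, the same size and look, fixed to the worktop: the other side of the gap, 98 to 102 mm clear of the farther one. Origin: centre of its underside. Its x axis points the same way as that of the other.
- bowl: white round bowl, 130 mm across (radius 65 mm) at the rim, 63 mm high, loose, standing on the far side of the gap, in line with it, its centre about 235 to 250 mm past the line between the two taller tins. Origin: centre of its underside.
- garlic: garlic bulb, 61 mm across, 59 mm high, loose bystander at the front right. Origin: centre of its underside. Near it stands a fixed blue bin, 0.29 m high and about 0.35 m wide, centre about 0.53 m ahead of the robot and 0.66 m to its right: keep the arm clear of it.
- glass: clear drinking glass, 80 mm across, 91 mm high, loose bystander at the front left. Origin: centre of its underside. Behind it stands a fixed dish basket, its nearest side 0.3 m to the left of the robot, its rim 0.19 m high: keep the hand clear of it.
There are look-alikes about, which are no part of the job. Leave any black or red look-alike of the gate_far alone.

How it is judged:
By the outcome, as a careful person would: the job done as asked, in the order asked, and still so for the second after the job is handed in, with the robot touching nothing.
It also fails if it takes over 64 s, if anything falls off the work surface, if the arm or the gripper's body presses on something with over 40 N, if the wrist force passes 120 N, or if a joint passes its speed limit or range.

## Robot

A 7-joint arm with a two-finger parallel gripper is mounted at the origin on a cart in front of the work surface, level with it; the furniture and walls round the work are solid. World frame = base frame: x ahead of the robot, y to its left, z up, the work surface at z = 0. Lengths are in m, angles in rad, forces in N, time in s.
With the tool pointing down it reaches from about 0.375 to 0.925 m from the base axis. Payload 3.1 kg.
Tool frame: the origin (TCP) lies midway between the tips of the shut fingers; the grasp point (between the pads) lies 19 mm behind it; z points along the fingers, y is the direction in which the jaws open and shut (so a half turn about z gives the same grasp; the last joint's range is limited). The gripper opens to 85 mm and grips with 20 to 120 N. Pads are 22 mm wide; open, the fingers measure 114 mm over their backs; the gripper's body (76 mm by 85 mm) begins 54 mm behind the grasp point. The pads swing forward as they close: fully open they stand 13 mm farther back than shut.
Start: joints at [1.099, 0.383, 0.044, 1.598, -0.018, 1.161, -0.05], TCP at [0.237, -0.605, 0.231] pointing down, gripper open.
Joint ranges: [-2.61, 2.61], [-0.41, 2.15], [-1.48, 1.57], [0, 2.5], [-1.57, 4.71], [0.05, 1.97], [-2.85, 2.85]. Speed limits (rad/s): [2.79, 2.79, 3.14, 3.14, 3.14, 3.14, 3.14].

## Interface

Orientations are given as a rotation vector (axis times angle).
In Python, from workcell import robot gives the robot as it stands.
- The arm moves only by the tool apply_moves, never from a script. Its argument "increments" is a list that holds one entry, the list of rows, each a list of 7 numbers: the closure in counts, from 0 (fully open) to 255 (shut), then the shift along the tool's x, y, z in mm, then the turn, a rotation vector about the tool's x, y, z in rad. In form: [[[claw, x, y, z, wx, wy, wz], ...]]. A call has 1 to 12 rows; each row shifts and turns the commanded pose from where the row before left it, along the tool's axes as they then stand; what a row does not reach is not made up. A row lasts 1/12 s, in which the tool goes at most 41.7 mm and 7.16 degrees, less where a joint would pass 70% of its speed; a pose out of reach is approached as far as the arm can. A call is refused whole if a number of a shift passes 41.7 or a number of a turn 0.125, either way. A call with a gripper value outside its range is refused whole. The fingers move at their own pace and stop on an object; the grip force is fixed at half the most. Time passes only in rows, so rows that do not move let the fingers close. It gives the time, the measured TCP pose, the force and the opening at its end, in the units of the state.
- robot.state(): the state, without advancing time (a new reading comes with each control period).
- robot.snapshot(name): name is "scene" or "top" or "wrist"; returns a dict with "frame" (400x640x3 uint8, red, green, blue), "fx", "fy", "cx", "cy" (pixels), "xyz" and "orientation" of the camera in the world. Camera axes: x right, y up, looking along -z (the intrinsics and any distortion apply to the point x, -y, -z); pixel columns grow to the right and rows downward; lengths in m; the calibration is good to about 2 mm. A picture is of the moment at which its call begins. There is no depth.
- robot.job_done(): hands the job in, once; it reports no verdict.
The state is a dict: "time_s": time; "joint_pos": joint angles; "dq": joint speeds; "joint_efforts": joint torques, N m; "tool_pos": TCP position; "ee_rot": TCP orientation; "contact_force": force on the tool from outside, world axes, zero at the start; "wrist_torque": the same for the moment, N m; "width": finger opening in m.
Only numpy, scipy, OpenCV 4.12 (cv2) and the standard library are available. Lean on these libraries where they do the work, as an engineer would, in place of code of your own. Each camera call takes 0.05 s, during which the arm holds its last target.

## Working session

There is one attempt and no reset: what is moved stays moved. The work goes in short steps, Python scripts to look and compute and a tool call to move; the robot and the scene stay as the last step left them, time stands still between calls to the robot, and variables do not carry over. Pictures are saved under pics/ and viewed, and the job is handed in when it is done.

Besides the shell and the picture viewer there is one more tool, called after "Request:" as name(argument=value, ...), one argument or row to a line, values as JSON. apply_moves: Moves the arm, as the interface text tells. Its arguments: {"type":"object","properties":{"increments":{"type":"array","items":{"type":"array","items":{"type":"array","items":{"type":"number"}}}}},"required":["increments"]}

```bash
mkdir -p pics; ls
cat > h.py <<'E'
import numpy as np, cv2, json, pickle
from scipy.spatial.transform import Rotation as R
from workcell import robot
def snap(name,fn):
    s=robot.snapshot(name); pickle.dump(s,open(f'pics/{fn}.pkl','wb'))
    cv2.imwrite(f'pics/{fn}.png',cv2.cvtColor(np.asarray(s['frame']),cv2.COLOR_RGB2BGR)); return s
def load(fn): return pickle.load(open(f'pics/{fn}.pkl','rb'))
def rot(s):
    o=np.array(s['orientation'],float)
    return R.from_rotvec(o) if o.size==3 else (R.from_matrix(o) if o.size==9 else R.from_quat(o))
def pix2w(s,u,v,z):
    d=rot(s).apply([(u-s['cx'])/s['fx'],-(v-s['cy'])/s['fy'],-1.0]); p=np.array(s['xyz'])
    return p+d*(z-p[2])/d[2]
def w2pix(s,p):
    c=rot(s).inv().apply(np.array(p)-np.array(s['xyz'])); 
    return s['cx']+s['fx']*c[0]/-c[2], s['cy']+s['fy']*(-c[1])/-c[2]
def crop(fn,u0,v0,u1,v1,k,out):
    i=cv2.imread(f'pics/{fn}.png')[v0:v1,u0:u1]; cv2.imwrite(f'pics/{out}.png',cv2.resize(i,None,fx=k,fy=k,interpolation=cv2.INTER_CUBIC))
E
python3 - <<'E'
from h import *
for n in('scene','top'):
    s=snap(n,n+'0'); print({k:v for k,v in s.items() if k!='frame'})
print(robot.state())
E
```

```text
pics
{'fx': 413.73599382198375, 'fy': 413.73599382198375, 'cx': 325.5778688729522, 'cy': 199.84108459614927, 'xyz': array([0.03349474, 0.70984798, 0.67323919]), 'orientation': array([ 0.35086501, -1.15927098, -2.29780528])}
{'fx': 388.3174717587946, 'fy': 388.3174717587946, 'cx': 316.37540241338985, 'cy': 198.96588413568966, 'xyz': array([0.30490272, 0.01941742, 1.02726069]), 'orientation': array([ 0.17853468, -0.1818909 , -1.55276698])}
{'time_s': 0.1, 'joint_pos': array([ 1.09918147,  0.38378988,  0.04380096,  1.59944237, -0.01791654,
        1.16120855, -0.04986667]), 'dq': array([ 0.00083167,  0.00067719,  0.00073719, -0.00395477, -0.00180068,
       -0.00115624, -0.00030972]), 'joint_efforts': array([ 2.97015096e-03, -4.34725356e+01,  1.02956258e+00, -2.50453770e+01,
        1.08879019e-02,  5.42681388e-03, -1.16835113e-05]), 'tool_pos': array([ 0.23706437, -0.60428946,  0.22997676]), 'ee_rot': array([-3.08448572e+00, -5.83544290e-01,  8.73114674e-04]), 'contact_force': array([-0.18333256,  1.29092675, -0.73091306]), 'wrist_torque': array([-0.02093361, -0.02483251,  0.01048605]), 'width': 0.08551428774340043}
```

View pics/top0.png

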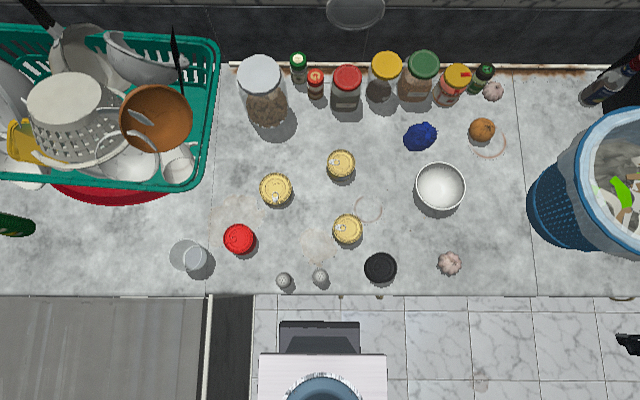

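View pics/scene0.png

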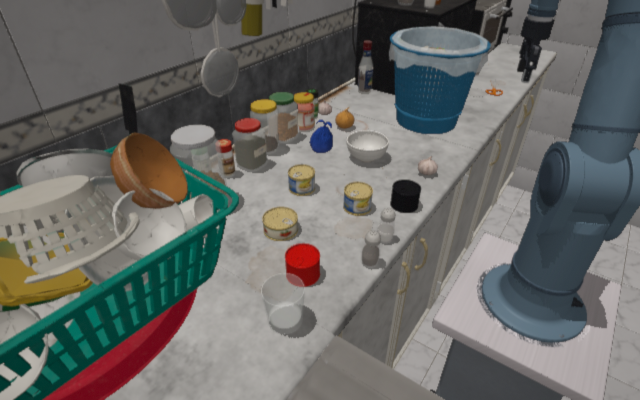

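Top view: the flat tin (gold lid) is at (276,189), gold tins with blue and white labels are at (341,164) and (348,229), and the bowl is at (440,187). The red tin at (239,239) and black tin at (380,267) are look-alikes. I'll confirm in an enlarged crop.

Run:
```python
from h import *
crop('top0',240,130,480,280,3.3,'c1'); crop('scene0',240,110,460,290,3.3,'c2')
```

```text
(no output)
```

View pics/c1.png

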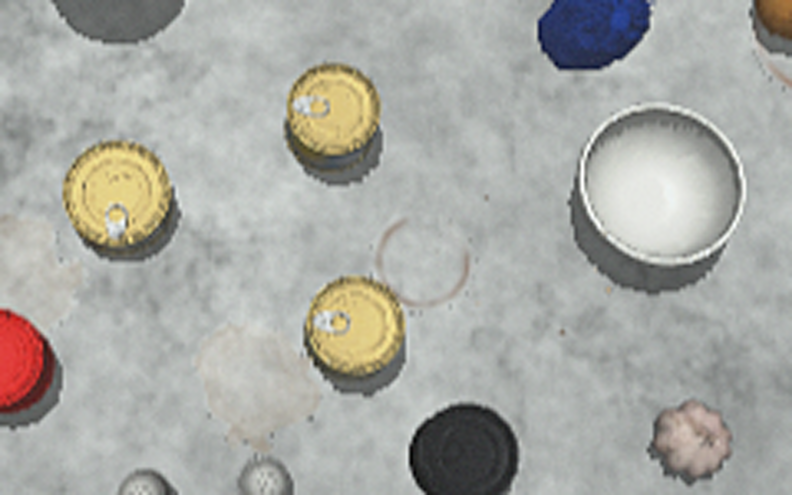

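View pics/c2.png

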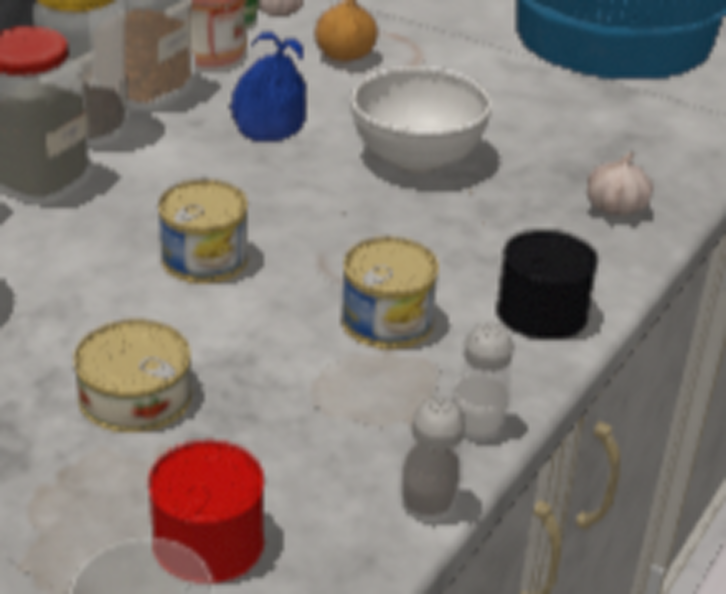

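Run:
```python
from h import *
s=load('top0')
f=lambda u,v:(240+u/3.3-.35,130+v/3.3-.35)
P={}
for n,u,v,z,d in(('flat',119,194.5,.04,110),('gfar',334,110,.058,93),('gnear',355,327.5,.058,100),('bowl',662.5,183.5,.063,165)):
    p=pix2w(s,*f(u,v),z);P[n]=p
    a=pix2w(s,*f(u-d/2,v),z);b=pix2w(s,*f(u+d/2,v),z)
    print(n,p.round(4),'diam',np.linalg.norm(a-b).round(4))
d=P['gfar']-P['gnear'];print('gate dist',np.linalg.norm(d[:2]),'expect .173-.177')
yl=d[:2]/np.linalg.norm(d[:2]);ax=np.array([yl[1],-yl[0]]);m=(P['gfar']+P['gnear'])[:2]/2
print('axis',ax,np.arctan2(ax[1],ax[0]),'mid',m)
for n in P:
    q=P[n][:2]-m;print(n,'along',(q@ax).round(4),'lat(+far)',(q@yl).round(4))
# project to scene for check
c=load('scene0')
for n in P:print(n,np.round(w2pix(c,P[n]),1))
for n,u,v,z in (('flat',133,353,.04),('gfar',203,210,.058),('gnear',390,268,.058),('bowl',421,102,.063)):
    print(n,pix2w(c,240+u/3.3-.35,110+v/3.3-.35,z).round(4))
for u,v in((239,239),(380,267)):print(pix2w(s,u,v,.05).round(3))
```

```text
flat [0.5628 0.1256 0.04  ] diam 0.0875
gfar [ 0.6293 -0.0447  0.058 ] diam 0.0739
gnear [ 0.4552 -0.06    0.058 ] diam 0.0763
bowl [ 0.5703 -0.3004  0.063 ] diam 0.1289
gate dist 0.1747808258504783 expect .173-.177
axis [ 0.0875232  -0.99616248] -1.4831609956228782 mid [ 0.54222315 -0.0523369 ]
flat along -0.1754 lat(+far) 0.036
gfar along -0.0 lat(+far) 0.0874
gnear along 0.0 lat(+far) -0.0874
bowl along 0.2496 lat(+far) 0.0063
flat [281.1 216.8]
gfar [301.8 171. ]
gnear [359.1 189.7]
bowl [367.3 139.2]
flat [0.5655 0.1268 0.04  ]
gfar [ 0.6238 -0.0347  0.058 ]
gnear [ 0.455  -0.0535  0.058 ]
bowl [ 0.5663 -0.2928  0.063 ]
[0.428 0.213 0.05 ]
[ 0.362 -0.141  0.05 ]
```

Measurements agree with the sizes given: gap centres are 174.8 mm apart, the diameters fit, and the bowl is 250 mm past the line. The plan is to cradle the tin from behind with half-open fingers. I'll bring it 36 mm sideways onto the gap axis, then push straight through. First I move away from the bin and turn.

Request:
apply_moves(
  increments=[
    [[105,11,-28,0,0,0,0],[105,11,-28,0,0,0,0],[105,11,-28,0,0,0,0],[105,11,-28,0,0,0,0],[105,11,-28,0,0,0,0],[105,0,0,0,0,0,-0.117],[105,0,0,0,0,0,-0.117],[105,0,0,0,0,0,-0.117],[105,0,0,0,0,0,-0.117],[105,0,0,0,0,0,-0.117],[105,0,0,0,0,0,-0.117],[105,0,0,0,0,0,-0.117]],
  ],
)

```text
time_s: 1.1
tool_pos: [0.2371, -0.4542, 0.2307]
ee_rot: [-2.593, -1.771, -0.0]
contact_force: [0.7, 0.6, 0.6]
width: 0.0506
```

Request:
apply_moves(
  increments=[
    [[105,0,0,0,0,0,-0.117],[105,0,0,0,0,0,-0.117],[105,0,0,0,0,0,-0.117],[105,0,0,0,0,0,-0.117],[105,0,0,0,0,0,0],[105,0,0,0,0,0,0]],
  ],
)

```text
time_s: 1.6
tool_pos: [0.2372, -0.4544, 0.2308]
ee_rot: [-2.122, -2.315, -0.0]
contact_force: [0.1, 1.3, -0.3]
width: 0.05
```

```bash
cat >> h.py <<'E'
M=np.array([0.5422,-0.0523]);AX=np.array([0.0875,-0.9962]);YL=np.array([0.9962,0.0875])
def wp(a,l): return M+a*AX+l*YL
def al(p): q=np.array(p)[:2]-M; return q@AX,q@YL
def rel(tx,ty,tz):
    st=robot.state();r=R.from_rotvec(st['ee_rot']);d=r.inv().apply(np.array([tx,ty,tz])-st['tool_pos'])*1000
    return d.round(1)
def show():
    st=robot.state();r=R.from_rotvec(st['ee_rot']).as_matrix()
    print('t',st['time_s'],'pos',st['tool_pos'].round(4),'al',np.round(al(st['tool_pos']),4),'x',r[:,0].round(4),'z',r[:,2].round(4),'w',round(st['width'],4),'F',st['contact_force'].round(1),'q',st['joint_pos'].round(2))
    w=np.array([-AX[0],-AX[1],0]);print('yaw err',np.cross(r[:,0],w)[2])
E
python3 -c "
from h import *
show(); p=wp(-.255,.036); print(p,rel(*p,.23))"
```

```text
t 1.6 pos [ 0.2372 -0.4544  0.2308] al [ 0.3738 -0.339 ] x [-8.690e-02  9.962e-01  9.000e-04] z [-4.e-04  8.e-04 -1.e+00] w 0.05 F [ 0.1  1.3 -0.3] q [ 1.1   0.13 -0.09  1.92  0.01  1.09  1.08]
yaw err 0.0005982845506531109
[0.5557507 0.204881 ] [629.1 374.7   1.3]
```

Request:
apply_moves(
  increments=[
    [[105,28,17,0,0,0,0],[105,28,17,0,0,0,0],[105,28,17,0,0,0,0],[105,28,17,0,0,0,0],[105,28,17,0,0,0,0],[105,28,17,0,0,0,0],[105,28,17,0,0,0,0],[105,28,17,0,0,0,0],[105,28,17,0,0,0,0],[105,28,17,0,0,0,0],[105,28,17,0,0,0,0],[105,28,17,0,0,0,0]],
  ],
)

```text
time_s: 2.6
tool_pos: [0.4107, -0.1002, 0.2314]
ee_rot: [2.122, 2.316, -0.0]
contact_force: [0.8, -1.4, -0.7]
width: 0.0506
```

Request:
apply_moves(
  increments=[
    [[105,28,17,0,0,0,0],[105,28,17,0,0,0,0],[105,28,17,0,0,0,0],[105,28,17,0,0,0,0],[105,28,17,0,0,0,0],[105,28,17,0,0,0,0],[105,28,17,0,0,0,0],[105,28,17,0,0,0,0],[105,28,17,0,0,0,0],[105,28,17,0,0,0,0],[105,13,0,0,0,0,0],[105,0,0,0,0,0,0]],
  ],
)

```text
time_s: 3.6
tool_pos: [0.5521, 0.2106, 0.2312]
ee_rot: [-2.111, -2.322, -0.003]
contact_force: [-1.0, 0.3, -0.5]
width: 0.0507
```

```bash
python3 -c "
from h import *
show(); p=wp(-.255,.036); print(p,rel(*p,.015)); snap('wrist','w0'); snap('scene','s1')"
```

```text
t 3.6 pos [0.5521 0.2106 0.2312] al [-0.2611  0.0328] x [-0.0947  0.9955  0.0039] z [-0.0014  0.0037 -1.    ] w 0.0507 F [-1.   0.3 -0.5] q [ 0.18  0.37 -0.75  1.71  0.27  1.17 -0.55]
yaw err -0.00724504596220539
[0.5557507 0.204881 ] [ -6.9   3.4 216.2]
```

View pics/w0.png

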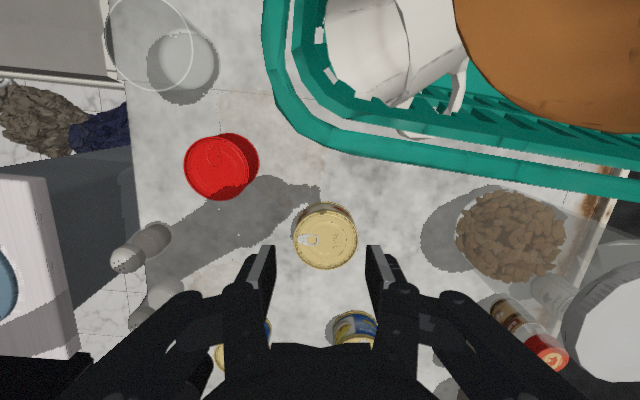

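View pics/s1.png

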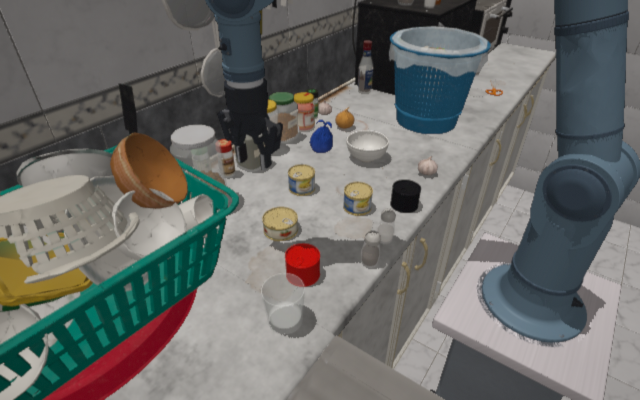

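Run:
```python
from h import *
s=load('w0');c=load('s1');print(s['xyz'],rot(s).apply([0,0,-1]))
t=robot.state()['tool_pos']
print(w2pix(s,t),w2pix(c,t),w2pix(s,[.5628,.1256,.04]))
print(pix2w(s,325,235,.04), pix2w(s,221,167,.05),pix2w(s,291,100,.19),pix2w(s,291,165,.19))
```

```text
[0.54476143 0.28996685 0.37355169] [ 0.0275187  -0.30441459 -0.95214205]
(np.float64(320.3449474658574), np.float64(266.24347428543206)) (np.float64(254.5978051744695), np.float64(165.1317312762256)) (np.float64(322.5565246948799), np.float64(243.41442570193402))
[0.56480253 0.13795339 0.04      ] [0.43441781 0.21749831 0.05      ] [0.52583402 0.29501664 0.19      ] [0.52835217 0.25457811 0.19      ]
```

Run:
```python
from h import *
s=load('top0');w=load('w0')
for u,v in((219,45),(212,110),(196,188),(186,192)):print(pix2w(s,u,v,.19).round(3),pix2w(s,u,v,.1).round(3), [np.round(w2pix(w,pix2w(s,u,v,z))) for z in (.19,.1)])
```

```text
[0.884 0.26  0.19 ] [0.946 0.286 0.1  ] [array([805., 205.]), array([730., 157.])]
[0.712 0.265 0.19 ] [0.755 0.291 0.1  ] [array([566., 176.]), array([541., 132.])]
[0.523 0.287 0.19 ] [0.546 0.316 0.1  ] [array([286., 113.]), array([325.,  82.])]
[0.514 0.308 0.19 ] [0.536 0.339 0.1  ] [array([272.,  75.]), array([316.,  52.])]
```

Run:
```python
from h import *
crop('top0',130,30,290,210,3.3,'c3')
```

```text
(no output)
```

View pics/c3.png

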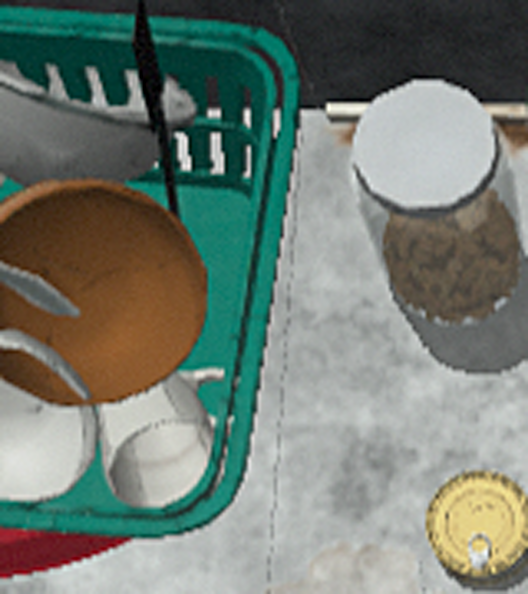

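Run:
```python
from h import *
crop('s1',180,40,330,190,4,'c4')
snap('top','t1');crop('t1',130,60,290,210,4,'c5')
```

```text
(no output)
```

View pics/c4.png

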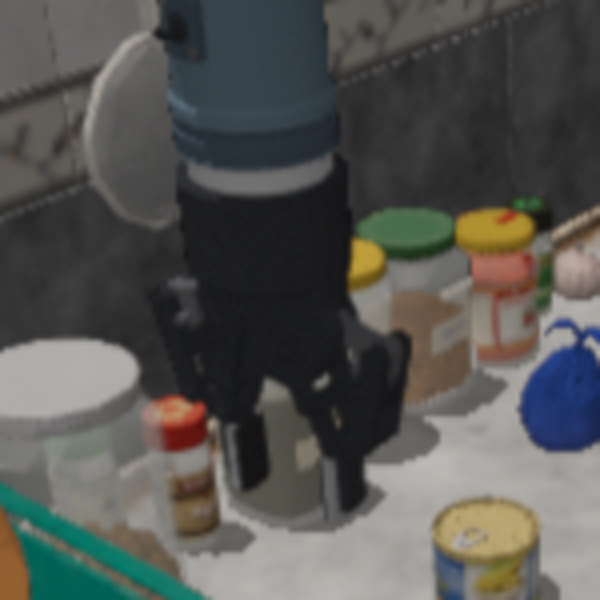

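View pics/c5.png

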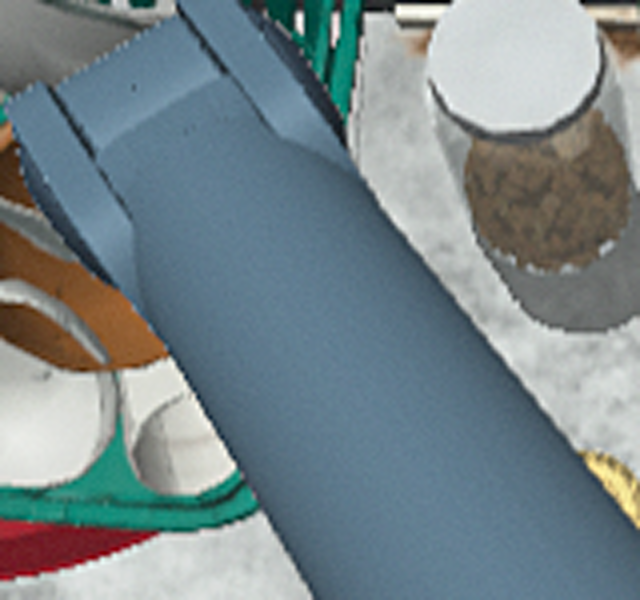

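```bash
python3 -c "
from h import *
show(); p=wp(-.240,.036); print(p,rel(*p,.06))
r=R.from_rotvec(robot.state()['ee_rot']); T=R.from_matrix(np.c_[np.r_[-AX,0],np.r_[YL,0],[0,0,-1]]); print((r.inv()*T).as_rotvec())"
```

```text
t 3.75 pos [0.553  0.2035 0.2308] al [-0.2538  0.0331] x [-0.0879  0.9961 -0.0022] z [-0.001  -0.0023 -1.    ] w 0.05 F [ 0.3 -0.8 -0.3] q [ 0.19  0.36 -0.75  1.72  0.27  1.17 -0.54]
yaw err -0.00036329095238561704
[0.5570632 0.189938 ] [-13.4   3.1 170.8]
[-0.00118505  0.00220153  0.00036197]
```

Request:
apply_moves(
  increments=[
    [[105,-7,1.5,0,0,0.001,0],[105,-6,1.5,0,0,0.001,0],[105,0,0,20,0,0,0],[105,0,0,25,0,0,0],[105,0,0,25,0,0,0],[105,0,0,25,0,0,0],[105,0,0,25,0,0,0],[105,0,0,25,0,0,0],[105,0,0,15,0,0,0],[105,0,0,10,0,0,0],[105,0,0,0,0,0,0],[105,0,0,0,0,0,0]],
  ],
)

```text
time_s: 4.75
tool_pos: [0.558, 0.1924, 0.0617]
ee_rot: [-2.12, -2.317, -0.002]
contact_force: [0.2, 0.2, 1.0]
width: 0.0502
```

```bash
python3 -c "
from h import *
show(); p=wp(-.240,.036); print(p,rel(*p,.015))
r=R.from_rotvec(robot.state()['ee_rot']); T=R.from_matrix(np.c_[np.r_[-AX,0],np.r_[YL,0],[0,0,-1]]); print((r.inv()*T).as_rotvec())
snap('scene','s2');crop('s2',180,80,340,260,3.3,'c6')
w=snap('wrist','w2');print(w2pix(w,[.5628,.1256,.04]))"
```

```text
t 4.75 pos [0.558  0.1924 0.0617] al [-0.2424  0.0372] x [-0.0889  0.996   0.0019] z [ 3.0e-04  1.9e-03 -1.0e+00] w 0.0502 F [0.2 0.2 1. ] q [ 0.12  0.57 -0.65  1.84  0.43  0.88 -0.65]
yaw err -0.0013848611003033223
[0.5570632 0.189938 ] [-2.5 -1.2 46.7]
[ 0.00044254 -0.00186672  0.0013844 ]
(np.float64(317.6808232735536), np.float64(325.4674527766209))
```

View pics/c6.png

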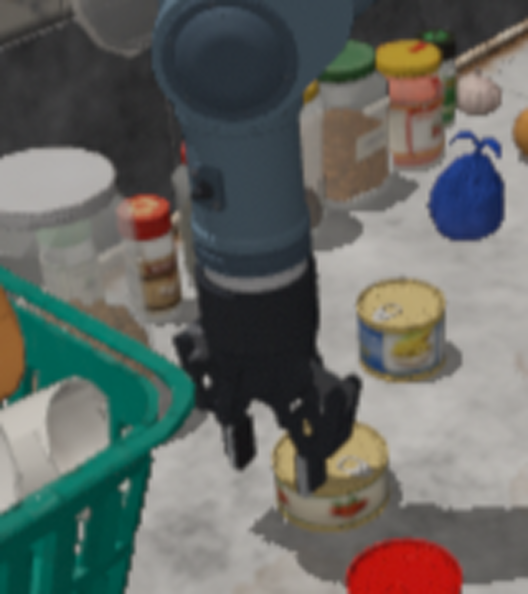

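View pics/w2.png

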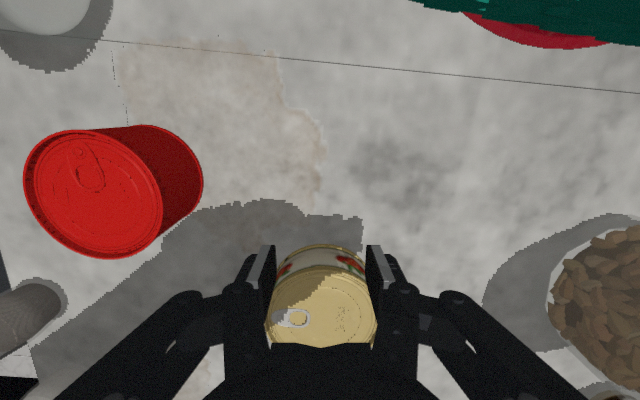

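```bash
python3 -c "
from h import *
w=load('w2');crop('w2',220,220,420,350,4,'c7')
print(pix2w(w,320,268,.04),pix2w(w,320,246,0),pix2w(w,266,318,.04),pix2w(w,376,318,.04),al(pix2w(w,320,268,.04)))"
```

```text
[0.56029261 0.17287088 0.04      ] [0.56067606 0.16889873 0.        ] [0.52539308 0.12891374 0.04      ] [0.60385267 0.13576957 0.04      ] (np.float64(-0.22273212985517835), np.float64(0.0377263121826781))
```

View pics/c7.png

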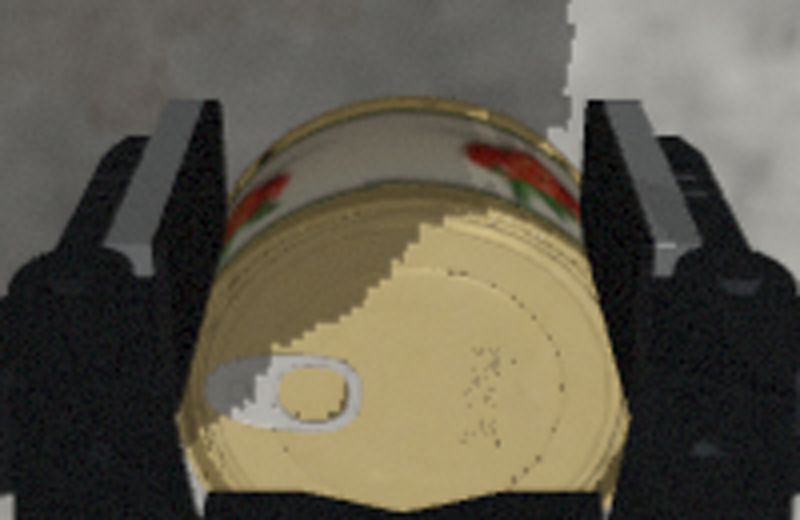

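Request:
apply_moves(
  increments=[
    [[105,0,0,15,0,-0.001,0.001],[105,0,0,15,0,0,0],[105,0,0,12,0,0,0],[105,0,0,4,0,0,0],[105,0,0,0,0,0,0],[105,0,0,0,0,0,0]],
  ],
)

```text
time_s: 5.35
tool_pos: [0.5569, 0.1931, 0.0144]
ee_rot: [-2.119, -2.317, 0.001]
contact_force: [-0.1, 0.4, 0.1]
width: 0.0503
```

```bash
python3 -c "
from h import *
show()
w=snap('wrist','w3');"
```

```text
t 5.35 pos [0.5569 0.1931 0.0144] al [-0.2432  0.0361] x [-8.93e-02  9.96e-01  9.00e-04] z [-1.6e-03  8.0e-04 -1.0e+00] w 0.0503 F [-0.1  0.4  0.1] q [ 0.09  0.64 -0.61  1.85  0.49  0.81 -0.69]
yaw err -0.0017850928080739153
```

View pics/w3.png

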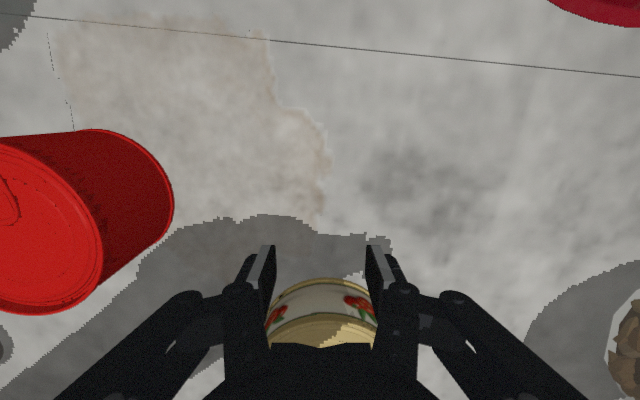

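Request:
apply_moves(
  increments=[
    [[105,-4,0,0,0,0,0.001],[105,-5,0,0,0,0,0],[105,-5,0,0,0,0,0],[105,-4,0,0,0,0,0],[105,-4,0,0,0,0,0],[105,-4,0,0,0,0,0],[105,-4,0,0,0,0,0],[105,0,0,0,0,0,0]],
  ],
)

```text
time_s: 6.07
tool_pos: [0.5605, 0.1626, 0.0155]
ee_rot: [-2.122, -2.316, -0.002]
contact_force: [-1.2, 0.3, 1.4]
width: 0.0503
```

```bash
python3 -c "
from h import *
show()
w=snap('wrist','w4');crop('w4',220,220,420,350,4,'c8');crop('w3',220,220,420,350,4,'c8b');
snap('scene','s4');crop('s4',180,80,400,260,3.3,'c9')"
```

```text
t 6.0667 pos [0.5605 0.1626 0.0155] al [-0.2124  0.037 ] x [-0.0869  0.9962  0.001 ] z [ 3.e-04  1.e-03 -1.e+00] w 0.0503 F [-1.2  0.3  1.4] q [ 0.14  0.62 -0.61  1.87  0.48  0.8  -0.64]
yaw err 0.0006438600465276945
```

View pics/c8.png

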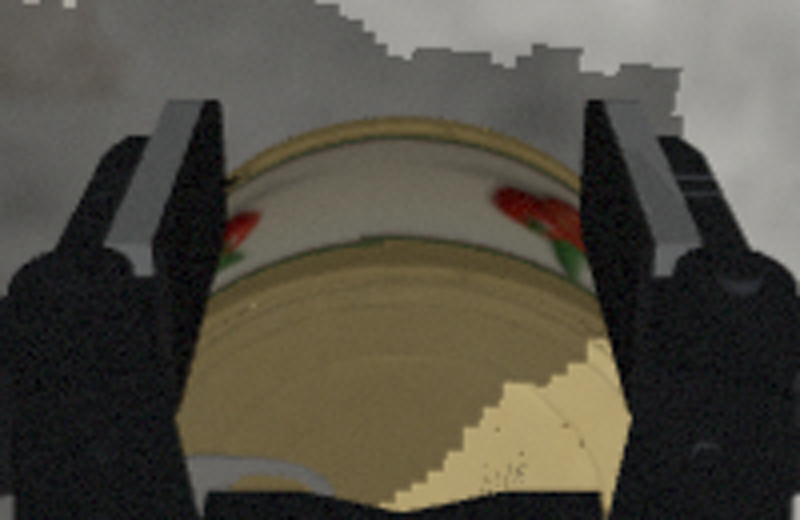

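View pics/c9.png

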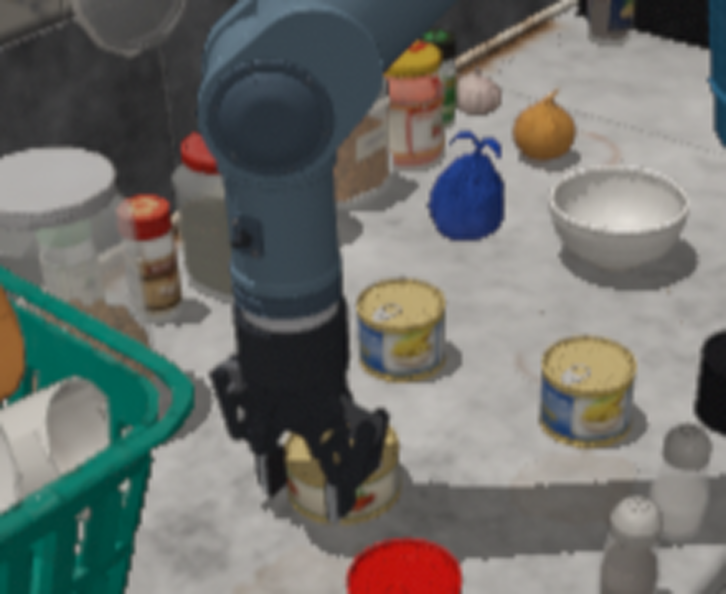

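```bash
python3 -c "
from h import *
for f,vb,vt in (('w2',96,182),('w4',117,240)):
    w=load(f)
    for v,z in ((vb,0),(vt,.04)):
        a,l=al(pix2w(w,320,219.6+v/4,z)); print(f,z,a+.043,l)
"
```

```text
w2 0 -0.17789384930106716 0.03775897572190051
w2 0.04 -0.1819400677557309 0.03772449863948773
w4 0 -0.16704640912426033 0.03680853175814145
w4 0.04 -0.17132487177569294 0.03685585149403766
```

Request:
apply_moves(
  increments=[
    [[105,-4.6,-1.8,0,0,0,0],[105,-4.6,-1.8,0,0,0,0],[105,-4.6,-1.8,0,0,0,0],[105,-4.6,-1.8,0,0,0,0],[105,-4.6,-1.8,0,0,0,0],[105,-4.6,-1.8,0,0,0,0],[105,-4.6,-1.8,0,0,0,0],[105,-4.6,-1.8,0,0,0,0],[105,-4.6,-1.8,0,0,0,0],[105,-4.6,-1.8,0,0,0,0],[105,0,0,0,0,0,0]],
  ],
)

```text
time_s: 7.08
tool_pos: [0.5459, 0.114, 0.0151]
ee_rot: [-2.123, -2.315, 0.001]
contact_force: [0.2, 1.3, 0.7]
width: 0.0506
```

```bash
python3 -c "
from h import *
show()
w=snap('wrist','w5');crop('w5',220,220,420,350,4,'c10')"
```

```text
t 7.0833 pos [0.5459 0.114  0.0151] al [-0.1654  0.0183] x [-8.630e-02  9.963e-01 -4.000e-04] z [-8.e-04 -4.e-04 -1.e+00] w 0.0506 F [0.2 1.3 0.7] q [ 0.23  0.59 -0.61  1.93  0.48  0.77 -0.57]
yaw err 0.0011694317659390469
```

View pics/c10.png

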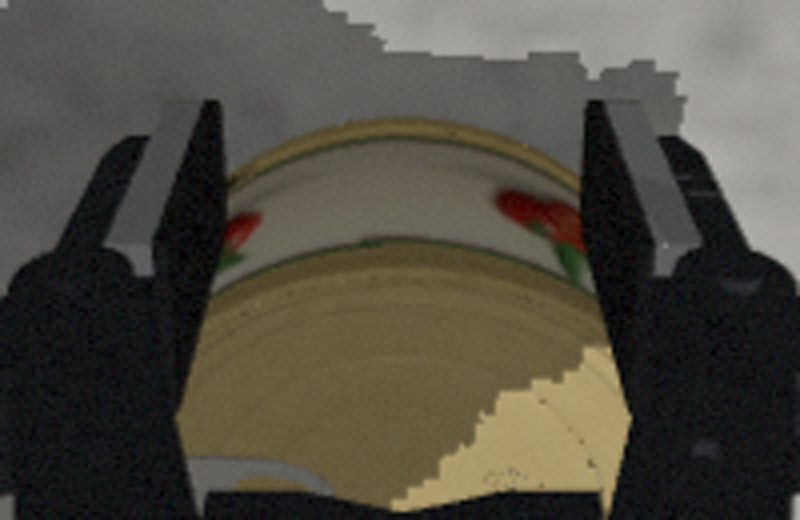

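Tin seated in the cradle exactly as before. Continuing the slant onto the axis.

Request:
apply_moves(
  increments=[
    [[105,-4.6,-1.8,0,0,0,0],[105,-4.6,-1.8,0,0,0,0],[105,-4.6,-1.8,0,0,0,0],[105,-4.6,-1.8,0,0,0,0],[105,-4.6,-1.8,0,0,0,0],[105,-4.6,-1.8,0,0,0,0],[105,-4.6,-1.8,0,0,0,0],[105,-4.6,-1.8,0,0,0,0],[105,-4.6,-1.8,0,0,0,0],[105,-4.6,-1.8,0,0,0,0],[105,-2,0,0,0,0,0],[105,0,0,0,0,0,0]],
  ],
)

```text
time_s: 8.13
tool_pos: [0.532, 0.0652, 0.015]
ee_rot: [-2.122, -2.315, 0.001]
contact_force: [0.4, 0.1, -0.6]
width: 0.0504
```

```bash
python3 -c "
from h import *
show()
w=snap('wrist','w6');crop('w6',220,220,420,350,4,'c11');snap('top','t6');crop('t6',220,110,420,260,4,'c12');snap('scene','s6');crop('s6',240,110,460,290,3.3,'c13')"
```

```text
t 8.1333 pos [0.532  0.0652 0.015 ] al [-0.118   0.0002] x [-8.670e-02  9.962e-01  1.000e-04] z [-1.2e-03 -1.0e-04 -1.0e+00] w 0.0504 F [ 0.4  0.1 -0.6] q [ 0.32  0.56 -0.61  1.98  0.46  0.74 -0.48]
yaw err 0.000790325949175899
```

View pics/c12.png

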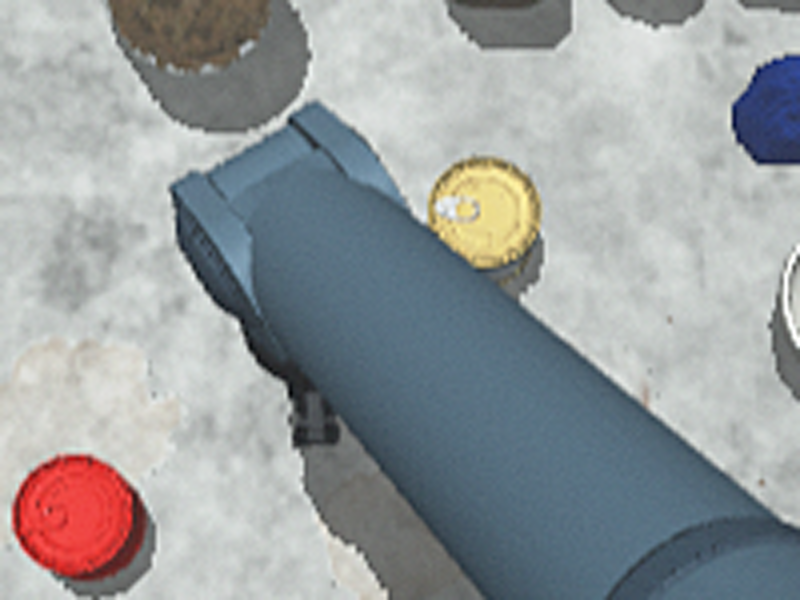

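View pics/c13.png

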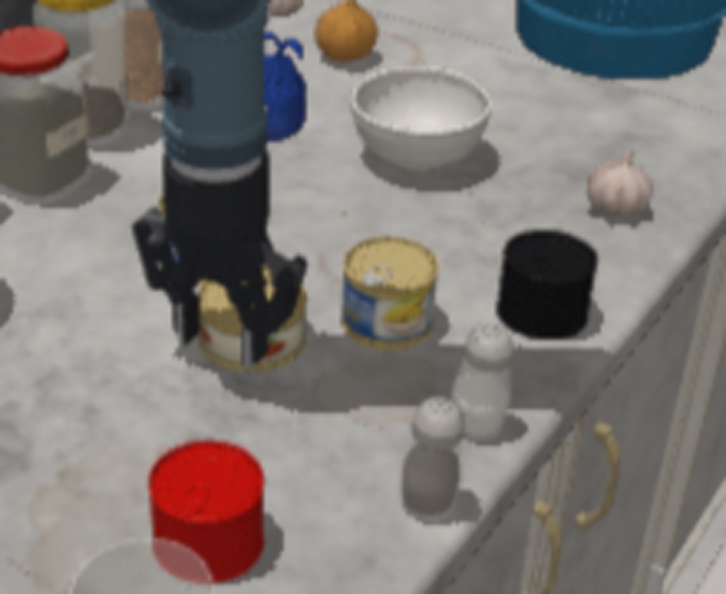

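View pics/w6.png

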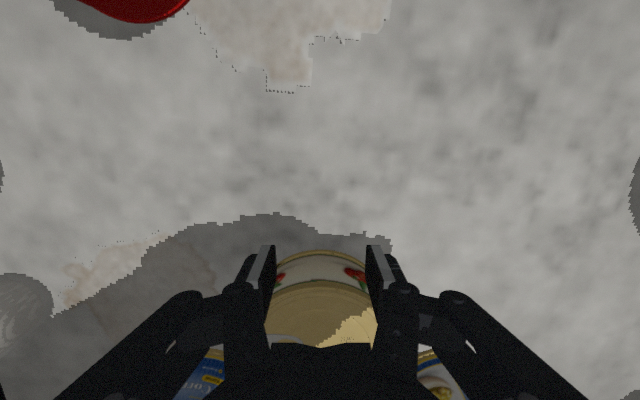

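```bash
python3 -c "
from h import *
crop('w6',160,320,480,400,2.5,'c14')
w=load('w6')
for p in ([.6293,-.0447],[.4552,-.06]):
  for z in(.058,):
    print([np.round(w2pix(w,[p[0]+.038*np.cos(t),p[1]+.038*np.sin(t),z]),1) for t in (1.57,2.2,2.8)],[np.round(w2pix(w,[p[0]+.038*np.cos(t),p[1]+.038*np.sin(t),z]),1) for t in (1.57,.9,.3)])
"
```

```text
[array([496.7, 438.4]), array([450.6, 445.3]), array([418.4, 466.5])] [array([496.7, 438.4]), array([536.4, 451.9]), array([548., 476.])]
[array([157.1, 438.1]), array([115. , 445.1]), array([ 94.4, 466.2])] [array([157.1, 438.1]), array([203.9, 451.6]), array([228.6, 475.7])]
```

View pics/c14.png

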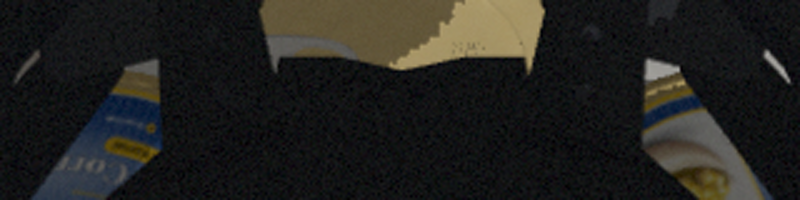

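Run:
```python
from h import *
crop('w6',200,335,240,385,10,'c15a');crop('w6',400,335,440,385,10,'c15b')
i=np.hstack([cv2.imread('pics/c15a.png'),cv2.imread('pics/c15b.png')]);cv2.imwrite('pics/c15.png',i)
w=load('w6');t=np.linspace(0,2*np.pi,2000)
for p in ([.4552,-.06],[.6293,-.0447]):
  for r in (.0375,.038):
    q=np.array([w2pix(w,[p[0]+r*np.cos(a),p[1]+r*np.sin(a),0.0]) for a in t])
    for col in (200,210,222,418,425,435):
        m=abs(q[:,0]-col)<.4
        if m.any(): print(p,r,col,q[m,1].min().round(1))
```

```text
[0.4552, -0.06] 0.0375 200 347.8
[0.4552, -0.06] 0.0375 210 348.8
[0.4552, -0.06] 0.0375 222 352.0
[0.4552, -0.06] 0.038 200 347.2
[0.4552, -0.06] 0.038 210 348.2
[0.4552, -0.06] 0.038 222 351.4
[0.6293, -0.0447] 0.0375 418 352.3
[0.6293, -0.0447] 0.0375 425 350.1
[0.6293, -0.0447] 0.0375 435 348.2
[0.6293, -0.0447] 0.038 418 351.8
[0.6293, -0.0447] 0.038 425 349.5
[0.6293, -0.0447] 0.038 435 347.7
```

View pics/c15.png

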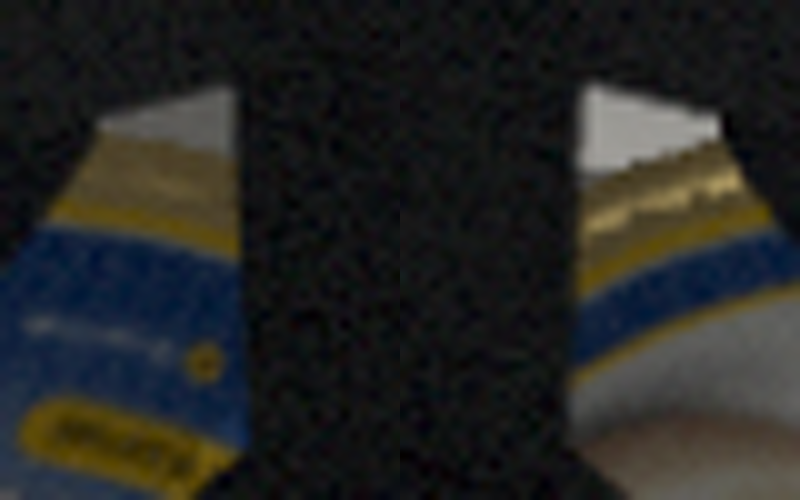

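Run:
```python
from h import *
crop('s6',270,130,390,230,6.5,'c16')
s=load('s6');t=robot.state()['tool_pos']
for y in (-.06,-.05,-.04,.04,.05,.06):
    for z in (.0,.058,.08): 
        p=t+np.array([*(YL*y),0]);p[2]=z
        u,v=w2pix(s,p);print(y,z,round((u-270)*6.5),round((v-130)*6.5))
```

```text
-0.06 0.0 368 644
-0.06 0.058 370 525
-0.06 0.08 371 477
-0.05 0.0 346 635
-0.05 0.058 347 516
-0.05 0.08 347 469
-0.04 0.0 323 627
-0.04 0.058 323 508
-0.04 0.08 324 461
0.04 0.0 150 561
0.04 0.058 144 444
0.04 0.08 142 397
0.05 0.0 129 553
0.05 0.058 123 436
0.05 0.08 120 389
0.06 0.0 108 545
0.06 0.058 101 428
0.06 0.08 98 382
```

View pics/c16.png

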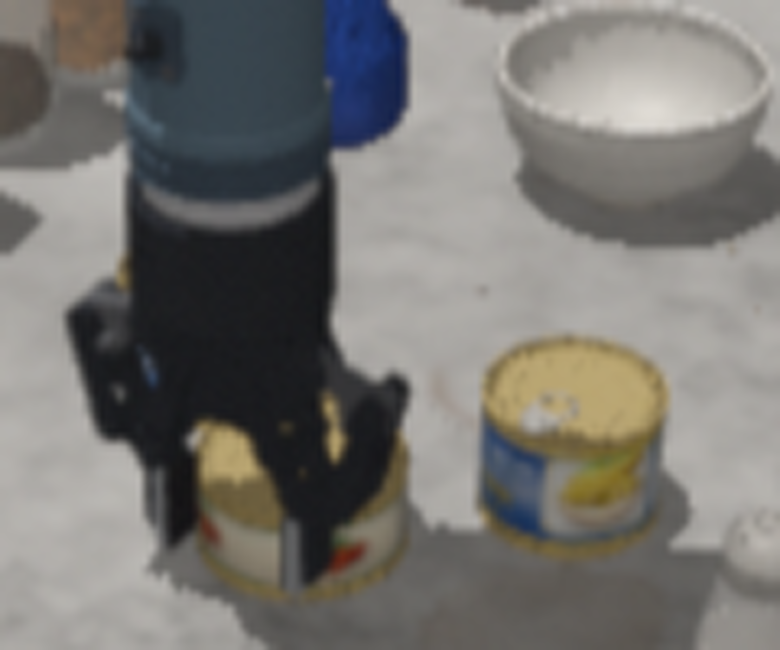

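The outer finger links hang near z≈57 mm at about ±55 mm, which is close to the gate tins' tops (58 mm, gap ±50). So I'll back off slightly, narrow the fingers and lift a bit. The tips will still bear on the upper half of the tin.

Request:
apply_moves(
  increments=[
    [[105,4,0,0,0,0,0],[105,4,0,0,0,0,0],[138,0,0,-5,0,0,0],[138,0,0,-5,0,0,0],[138,0,0,-1,0,0,0],[138,0,0,0,0,0,0],[138,0,0,0,0,0,0]],
  ],
)

```text
time_s: 8.87
tool_pos: [0.5321, 0.0742, 0.0265]
ee_rot: [-2.122, -2.317, -0.002]
contact_force: [-0.1, -0.3, 0.4]
width: 0.0389
```

Run:
```python
from h import *
show()
snap('scene','s7');crop('s7',270,130,390,230,6.5,'c17')
s=load('s7');t=robot.state()['tool_pos']
for y in (-.06,-.05,-.04,-.03,.03,.04,.05,.06):
    for z in (.02,.058,.08): 
        p=t+np.array([*(YL*y),0]);p[2]=z
        u,v=w2pix(s,p);print(y,z,round((u-270)*6.5),round((v-130)*6.5))
```

```text
t 8.8667 pos [0.5321 0.0742 0.0265] al [-0.1269  0.001 ] x [-8.770e-02  9.962e-01  7.000e-04] z [ 6.e-04  8.e-04 -1.e+00] w 0.0389 F [-0.1 -0.3  0.4] q [ 0.32  0.54 -0.63  1.98  0.45  0.76 -0.49]
yaw err -0.00015711462126136166
-0.06 0.02 358 616
-0.06 0.058 359 537
-0.06 0.08 359 489
-0.05 0.02 335 607
-0.05 0.058 335 528
-0.05 0.08 336 481
-0.04 0.02 312 599
-0.04 0.058 312 520
-0.04 0.08 312 472
-0.03 0.02 290 590
-0.03 0.058 289 511
-0.03 0.08 288 464
0.03 0.02 158 541
0.03 0.058 154 463
0.03 0.08 152 416
0.04 0.02 136 533
0.04 0.058 132 455
0.04 0.08 130 408
0.05 0.02 115 525
0.05 0.058 110 447
0.05 0.08 108 400
0.06 0.02 94 517
0.06 0.058 89 439
0.06 0.08 86 392
```

View pics/c17.png

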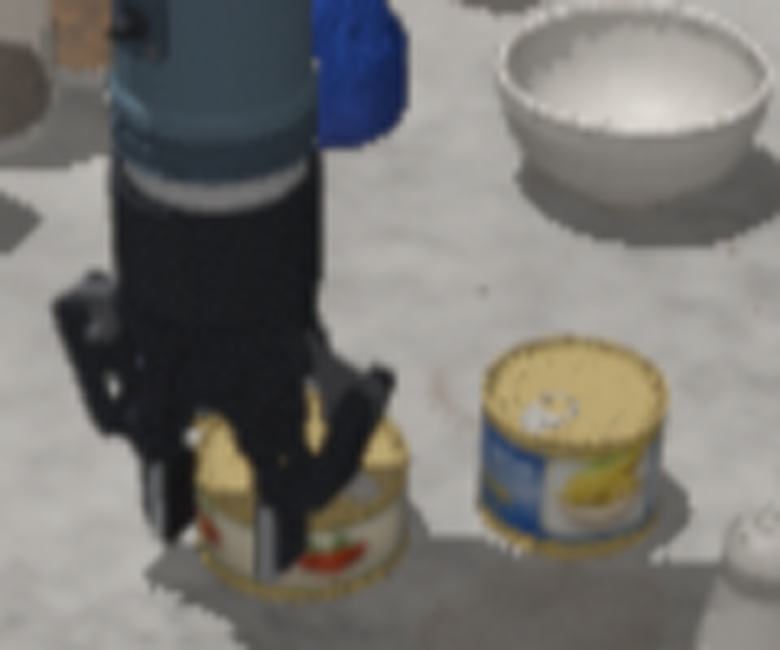

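Request:
apply_moves(
  increments=[
    [[160,0,0,-2,0,0,0],[160,0,0,0,0,0,0],[160,-4,0,0,0,0,0],[160,-4,0,0,0,0,0],[160,-5,0,0,0,0,0],[160,-5,0,0,0,0,0],[160,-5,0,0,0,0,0],[160,-5,0,0,0,0,0],[160,-4,0,0,0,0,0],[160,0,0,0,0,0,0]],
  ],
)

```text
time_s: 9.75
tool_pos: [0.5349, 0.0409, 0.0281]
ee_rot: [-2.124, -2.315, -0.0]
contact_force: [-0.2, 0.2, 0.6]
width: 0.0319
```

Run:
```python
from h import *
show()
snap('scene','s8');crop('s8',260,120,400,230,5.5,'c18');snap('wrist','w8')
```

```text
t 9.75 pos [0.5349 0.0409 0.0281] al [-0.0935  0.0009] x [-8.620e-02  9.963e-01  1.000e-04] z [ 0.e+00  1.e-04 -1.e+00] w 0.0319 F [-0.2  0.2  0.6] q [ 0.37  0.53 -0.62  1.98  0.44  0.76 -0.42]
yaw err 0.001338990410615859
```

View pics/c18.png

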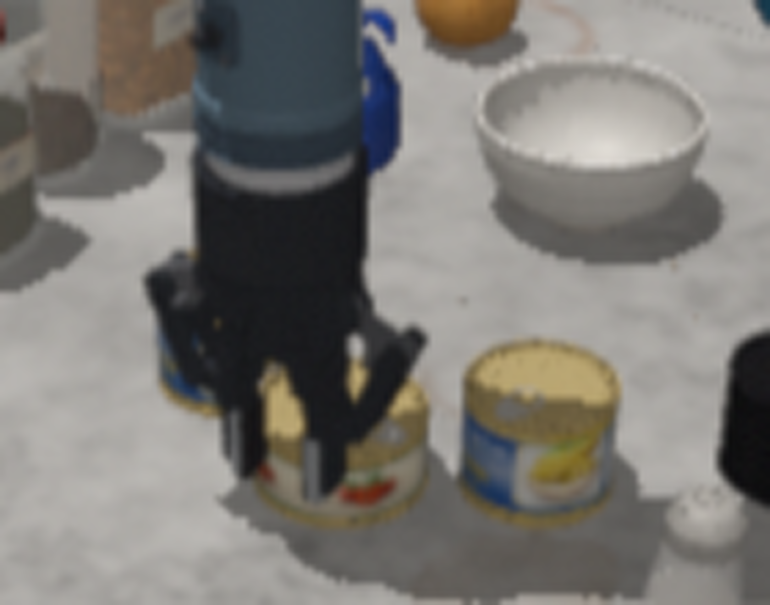

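View pics/w8.png

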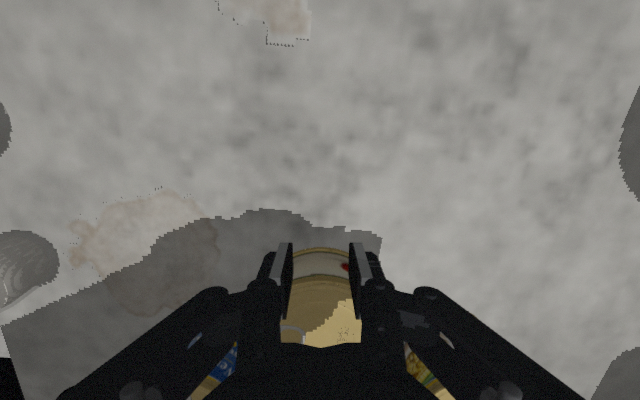

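Request:
apply_moves(
  increments=[
    [[160,-4,0,0,0,0,0],[160,-4,0,0,0,0,0],[160,-4,0,0,0,0,0],[160,-4,0,0,0,0,0],[160,-4,0,0,0,0,0],[160,-4,0,0,0,0,0],[160,-4,0,0,0,0,0],[160,-4,0,0,0,0,0],[160,0,0,0,0,0,0]],
  ],
)

```text
time_s: 10.6
tool_pos: [0.5376, 0.009, 0.028]
ee_rot: [-2.123, -2.315, 0.0]
contact_force: [-0.6, 0.3, -0.1]
width: 0.0319
```

Run:
```python
from h import *
show()
snap('scene','s9');crop('s9',260,120,400,230,5.5,'c19');snap('wrist','w9')
```

```text
t 10.6 pos [0.5376 0.009  0.028 ] al [-0.0615  0.0008] x [-0.0863  0.9963  0.    ] z [-2.e-04  0.e+00 -1.e+00] w 0.0319 F [-0.6  0.3 -0.1] q [ 0.43  0.54 -0.62  1.98  0.44  0.76 -0.36]
yaw err 0.0011609644373765382
```

View pics/c19.png

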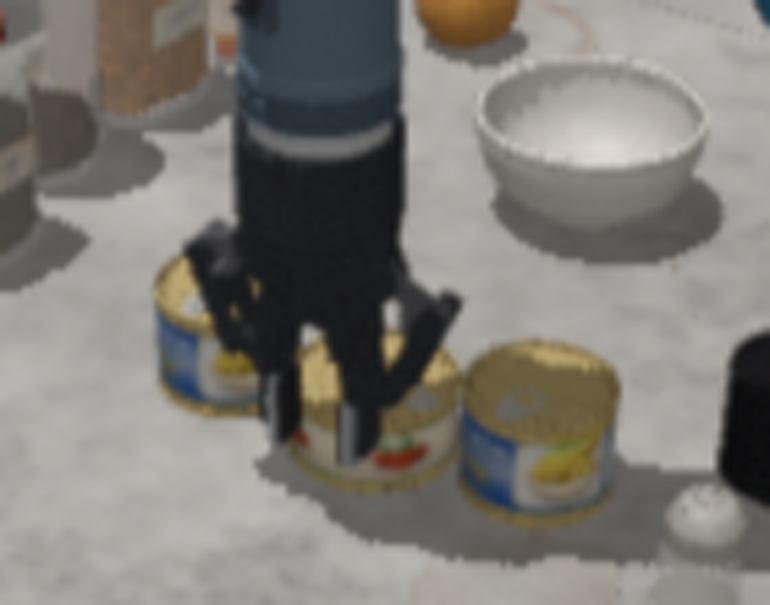

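View pics/w9.png

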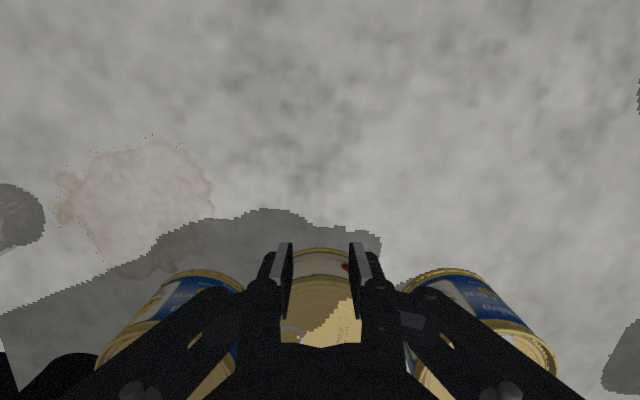

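Request:
apply_moves(
  increments=[
    [[160,-4,0,0,0,0,0],[160,-4,0,0,0,0,0],[160,-4,0,0,0,0,0],[160,-4,0,0,0,0,0],[160,-4,0,0,0,0,0],[160,-4,0,0,0,0,0],[160,-4,0,0,0,0,0],[160,0,0,0,0,0,0]],
  ],
)

```text
time_s: 11.37
tool_pos: [0.5401, -0.0188, 0.0281]
ee_rot: [-2.123, -2.315, -0.0]
contact_force: [0.0, 0.3, 0.4]
width: 0.032
```

Run:
```python
from h import *
show()
snap('wrist','w10')
```

```text
t 11.3667 pos [ 0.5401 -0.0188  0.0281] al [-0.0336  0.0008] x [-8.640e-02  9.963e-01  2.000e-04] z [-0.e+00  2.e-04 -1.e+00] w 0.032 F [0.  0.3 0.4] q [ 0.48  0.54 -0.61  1.97  0.44  0.77 -0.31]
yaw err 0.0011108395907626495
```

View pics/w10.png

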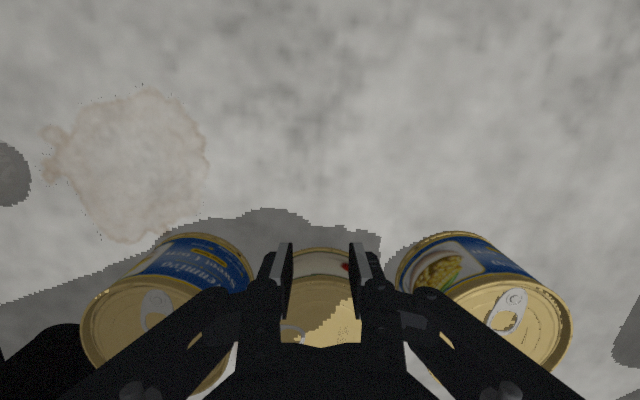

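Request:
apply_moves(
  increments=[
    [[160,-4,0,0,0,0,0],[160,-4,0,0,0,0,0],[160,-4,0,0,0,0,0],[160,-4,0,0,0,0,0],[160,-4,0,0,0,0,0],[160,-4,0,0,0,0,0],[160,-4,0,0,0,0,0],[160,-4,0,0,0,0,0],[160,-4,0,0,0,0,0],[160,-4,0,0,0,0,0],[160,-4,0,0,0,0,0],[160,0,0,0,0,0,0]],
  ],
)

```text
time_s: 12.42
tool_pos: [0.5439, -0.0627, 0.028]
ee_rot: [-2.123, -2.315, -0.0]
contact_force: [-0.0, 0.4, 0.9]
width: 0.0317
```

Run:
```python
from h import *
show()
snap('wrist','w11');snap('scene','s11');crop('s11',260,100,420,220,5,'c20')
```

```text
t 12.4167 pos [ 0.5439 -0.0627  0.028 ] al [0.0105 0.0008] x [-8.640e-02  9.963e-01  1.000e-04] z [-0.e+00  1.e-04 -1.e+00] w 0.0317 F [-0.   0.4  0.9] q [ 0.55  0.55 -0.6   1.95  0.44  0.77 -0.22]
yaw err 0.0011127673919517495
```

View pics/w11.png

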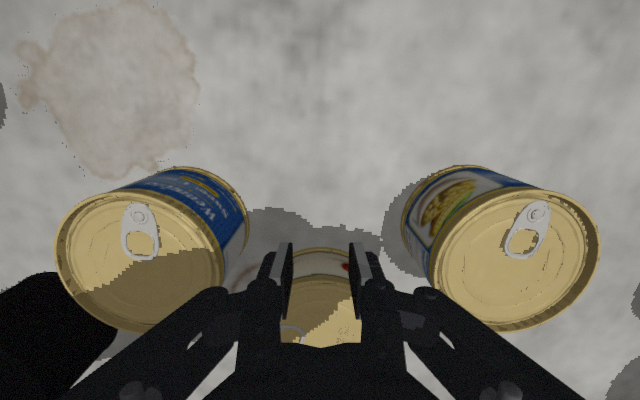

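View pics/c20.png

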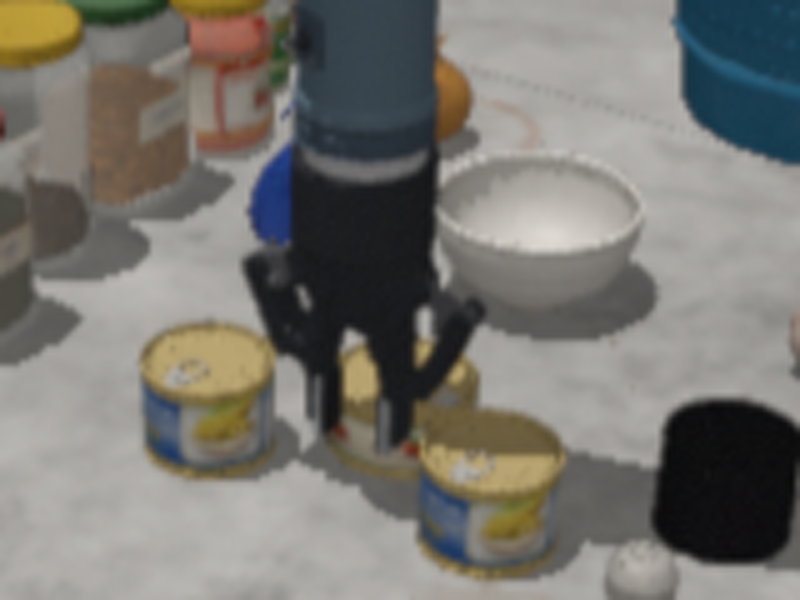

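Request:
apply_moves(
  increments=[
    [[160,-4,0,0,0,0,0],[160,-4,0,0,0,0,0],[160,-5,0,0,0,0,0],[160,-5,0,0,0,0,0],[160,-5,0,0,0,0,0],[160,-5,0,0,0,0,0],[160,-5,0,0,0,0,0],[160,-5,0,0,0,0,0],[160,-4,0,0,0,0,0],[160,-4,0,0,0,0,0],[160,-3,0,0,0,0,0],[160,0,0,0,0,0,0]],
  ],
)

```text
time_s: 13.52
tool_pos: [0.5482, -0.1112, 0.028]
ee_rot: [-2.123, -2.316, -0.0]
contact_force: [-0.0, 1.8, 0.7]
width: 0.0317
```

Run:
```python
from h import *
show()
snap('wrist','w12');snap('scene','s12');crop('s12',260,100,420,220,5,'c21');snap('top','t12')
```

```text
t 13.5167 pos [ 0.5482 -0.1112  0.028 ] al [0.0592 0.0008] x [-8.680e-02  9.962e-01  2.000e-04] z [ 0.e+00  2.e-04 -1.e+00] w 0.0317 F [-0.   1.8  0.7] q [ 0.62  0.56 -0.59  1.93  0.43  0.78 -0.13]
yaw err 0.0007488602044701809
```

View pics/w12.png

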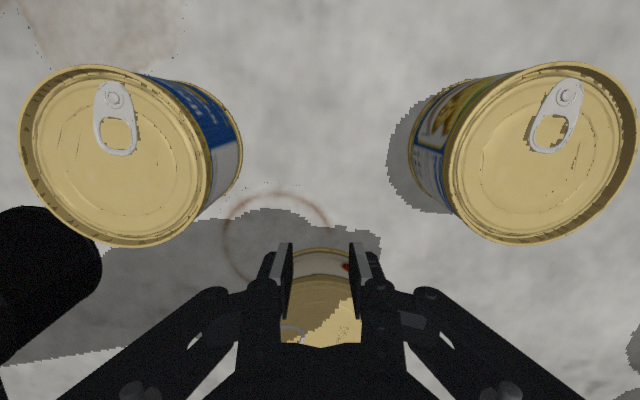

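View pics/c21.png

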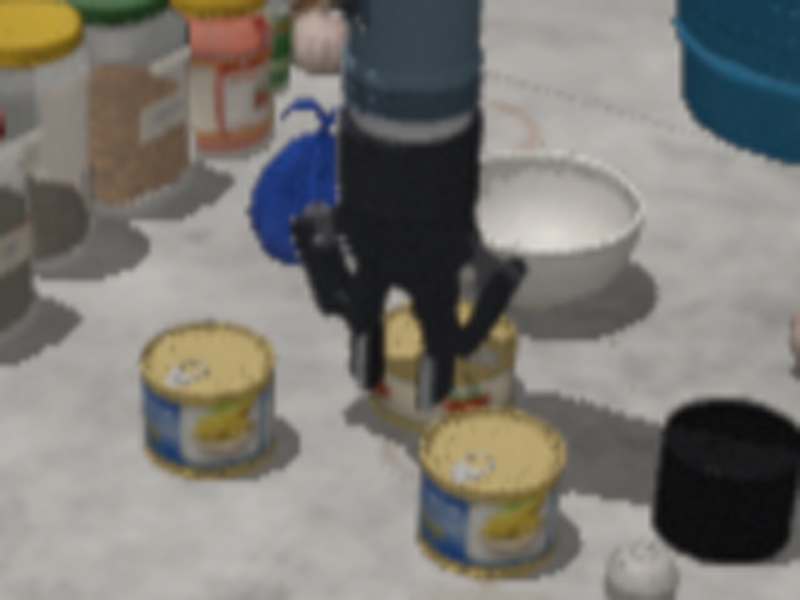

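Request:
apply_moves(
  increments=[
    [[160,4,0,0,0,0,0],[160,6,0,0,0,0,0],[160,4,0,0,0,0,0],[160,0,0,-15,0,0,0],[160,0,0,-25,0,0,0],[160,0,0,-25,0,0,0],[160,0,0,-25,0,0,0],[160,0,0,-25,0,0,0],[160,0,0,-25,0,0,0],[160,0,0,-25,0,0,0],[160,0,0,-25,0,0,0],[160,0,0,0,0,0,0]],
  ],
)

```text
time_s: 14.67
tool_pos: [0.5509, -0.0956, 0.2251]
ee_rot: [2.114, 2.311, 0.01]
contact_force: [1.2, -0.6, 0.9]
width: 0.0312
```

Request:
apply_moves(
  increments=[
    [[160,25,0,0,0,0,0],[160,25,0,0,0,0,0],[160,25,0,0,0,0,0],[160,25,0,0,0,0,0],[160,25,0,0,0,0,0],[160,25,0,0,0,0,0],[160,25,0,0,0,0,0],[160,25,0,0,0,0,0],[160,20,0,0,0,0,0],[160,0,0,0,0,0,0],[160,0,0,0,0,0,0]],
  ],
)

```text
time_s: 15.58
tool_pos: [0.5268, 0.1249, 0.2187]
ee_rot: [-2.116, -2.322, -0.001]
contact_force: [-0.6, -0.8, -1.4]
width: 0.0319
```

Run:
```python
from h import *
show()
snap('top','t13');snap('scene','s13');crop('t13',240,130,480,280,3.3,'c22')
```

```text
t 15.5833 pos [0.5268 0.1249 0.2187] al [-0.1779  0.0002] x [-9.250e-02  9.957e-01  8.000e-04] z [ 3.e-04  9.e-04 -1.e+00] w 0.0319 F [-0.6 -0.8 -1.4] q [ 0.41  0.29 -0.83  1.84  0.24  1.11 -0.41]
yaw err -0.004997065851022595
```

View pics/c22.png

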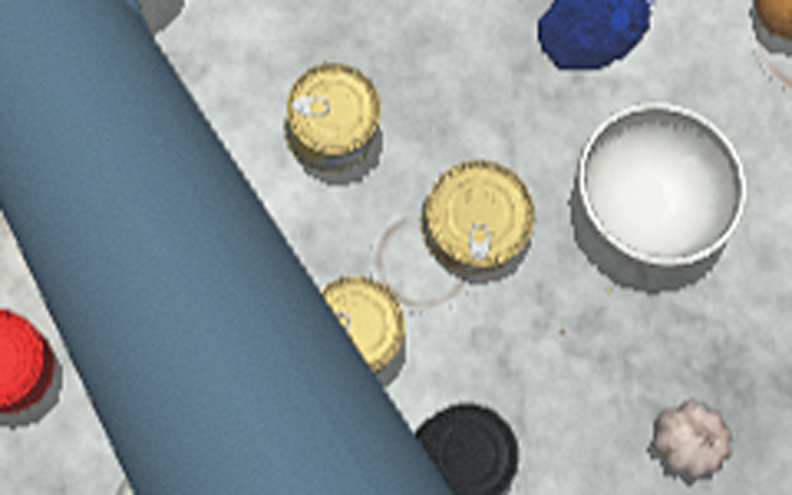

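View pics/s13.png

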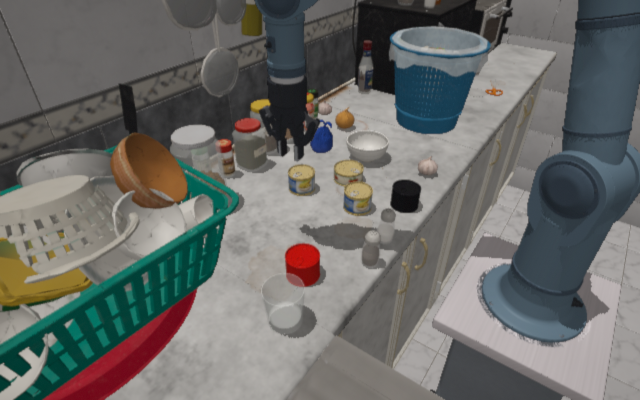

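Run:
```python
from h import *
s=load('t13');f=lambda u,v:(240+u/3.3-.35,130+v/3.3-.35)
p=pix2w(s,*f(479,214.5),.04);a,l=al(p);b=pix2w(s,*f(662.5,183.5),.063)
print(p,a,l,'rear past gates',a-.043-.0375,'to bowl rim',np.linalg.norm(p[:2]-b[:2])-.108,robot.state()['dq'].round(3))
c0=cv2.imread('pics/scene0.png').astype(int);c1=cv2.imread('pics/s13.png').astype(int)
for n,(u0,v0,u1,v1) in dict(bowl=(342,128,392,168),garlic=(415,155,440,180),glass=(260,272,306,335)).items():
    print(n,abs(c0-c1)[v0:v1,u0:u1].mean().round(2))
print(robot.job_done())
```

```text
[ 0.54951079 -0.16062939  0.04      ] 0.10855743256213907 -0.0021958121021247823 rear past gates 0.02805743256213907 to bowl rim 0.03331708143751301 [ 0.016  0.001  0.018  0.001 -0.002 -0.003 -0.003]
bowl 5.78
garlic 3.93
glass 4.0
the job is handed in; nothing more can be done
None
```

The flat tin is through the gap and standing flat in the free space before the bowl. I handed the job in at about 16 s, with the hand lifted clear.

I pushed it with the half-open fingers as a cradle: 36 mm sideways onto the gap axis, then straight through. Before the gap I backed off, narrowed the fingers and raised them about 13 mm, because the finger links hung close to the tops of the taller tins.

**Last checks, from the top camera:**
- **Tin position:** its centre is 109 mm past the line between the taller tins and 2 mm off the axis.
- **Clearance:** its rear edge is about 28 mm beyond the taller tins and about 33 mm short of the bowl rim.
- **Forces:** readings taken after each push stayed under 2.5 N. No picture showed the tin or fingers touching the taller tins.

**Weaker or disagreeing points:**
- **Bowl, garlic and glass:** the bowl and garlic sit at the same pixels in the top view as at the start, and the glass looks unmoved in the scene view. A before/after scene comparison gave mean differences of about 4–6 grey levels at all three. I took this for image noise but took no noise baseline to confirm it.
- **Camera agreement:** the first tin and gate positions differed between cameras by up to about 12 mm. I used the top camera, whose results matched the sizes given, and confirmed centring in the wrist view.

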